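# Lube the collars and gather them in the tote's corner

### The arm

A 7-joint arm with a two-finger parallel gripper is mounted at the origin on the work surface. World frame = base frame: x ahead of the robot, y to its left, z up, the work surface at z = 0. Lengths are in m, angles in rad, forces in N, time in s.
With the tool pointing down it reaches from about 0.425 to 0.925 m from the base axis. Payload 6.8 kg.
Tool frame: the origin (TCP) lies at the centre of the arm's flange, where the gripper is bolted on; the fingertips stand 173 mm ahead of it and the grasp point (between the pads) lies 155 mm ahead of it; z points along the fingers, y is the direction in which the jaws open and shut (so a half turn about z gives the same grasp; the last joint's range is limited). The gripper opens to 85 mm and grips with 20 to 120 N. Pads are 22 mm wide; open, the fingers measure 114 mm over their backs; the gripper's body (76 mm by 85 mm) begins 54 mm behind the grasp point. The pads swing forward as they close: fully open they stand 13 mm farther back than shut.
Start: joints at [1.118, 0.477, 0.022, 1.555, -0.011, 1.109, -0.083], TCP at [0.228, -0.635, 0.405] pointing down, gripper open.
Joint ranges: [-2.96, 2.96], [-0.34, 2.1], [-1.41, 1.46], [0.24, 2.44], [-1.37, 4.51], [0.17, 1.92], [-2.96, 2.96]. Speed limits (rad/s): [2.39, 2.39, 3.14, 3.14, 3.14, 3.14, 3.14].

### API

Orientations are given as a rotation vector (axis times angle).
In Python, from bench import r gives the robot as it stands. The module is installed in compiled form; this text tells all that it offers.
- The arm moves only by the shell command python3 -m creep 'ROWS' [OPENING] [FORCE]. ROWS is a JSON object of lists of equal length, an entry for each row: "linear": the shift along the tool's x, y, z in cm, a list of three; "rot": the turn, a rotation vector about the tool's x, y, z in rad, a list of three. A call has 1 to 20 rows; each row shifts and turns the commanded pose from where the row before left it, along the tool's axes as they then stand; what a row does not reach is not made up. A row lasts 1/12 s, in which the tool goes at most 41.7 mm and 7.16 degrees, less where a joint would pass 70% of its speed; a pose out of reach is approached as far as the arm can. A call with a gripper value outside its range is refused whole. OPENING is the closure, from -1 (fully open) to 1 (shut), so that 0 is half open, set as the call begins (- or left out, the last holds). The fingers move at their own pace and stop on an object; FORCE is the grip in N (left out, the last holds). Time passes only in rows, so rows that do not move let the fingers close. It gives the time, the measured TCP pose, the force and the opening at its end, in the units of the state.
- r.get_obs(): the state, without advancing time (a new reading comes with each control period).
- r.grab_frame(name): name is "side" or "top"; returns the picture (384x512x3 uint8, blue, green, red); there is no depth.
- r.get_calibration(name): a dict with "fx", "fy", "cx", "cy" (pixels), "k1" (the pictures are not rectified: a ray, as slopes to the right and down, at radius r is drawn at 1 + k1 r^2 times it, then the intrinsics apply), "pose" (4x4, takes a point from camera to world coordinates). Camera axes: x right, y down, z forward; pixel columns grow to the right and rows downward; lengths in m; the calibration is good to about 2 mm. A picture is of the moment at which its call begins. get_calibration takes no time and is no camera call.
- r.hand_in(): hands the job in, once; it reports no verdict.
Trained networks look in the newest picture that a camera, given by its name, has taken for a name from the list of things; names that differ only in an ending like _2 or _b are one class to them, and where a whole thing is asked for, a point or a joint stands for the part that bears it (a point fixed in the world has none). Each returns a list of dicts, best first, with "p" (0 to 1); they miss things now and then, are a little off and sometimes report something else, mostly with a low value. They report only what shows in the picture. A call takes as long as a camera call.
- r.cut_out(camera, label): "pixels" (384x512 bool, what is visible of it) and "uv" ([column, row] in pixels, amid what is visible of it).
The state is a dict: "clock": time; "joints": joint angles; "qvel": joint speeds; "tau": joint torques, N m; "tcp_pos": TCP position; "orientation": TCP orientation; "contact_force": force on the tool from outside, world axes, zero at the start; "moment": the same for the moment, N m; "grip_width": finger opening in m.
Only numpy, scipy, OpenCV 4.12 (cv2) and the standard library are available. Lean on these libraries where they do the work, as an engineer would, in place of code of your own. Each camera call takes 0.05 s, during which the arm holds its last target. There are 200 camera calls.

### The job

Give the brass collars a shot of lubricant by pressing the sprung cap of the fixed spray bottle all the way down and letting it come back up. Then take the small square tote by its corner handle, raise that side so that all five collars slide together into the corner opposite the handle, and finish while still holding the tote tilted and still, with the collars gathered there. Spill none, and leave the other things on the bench where they are.

Things in the scene. Friction and masses are not known exactly. Their poses are not given: they have to be found in the camera images.
- tote: Loose square open tote, smooth plastic, 150 x 150 mm outside, 55 tall, walls and floor 5 thick, 0.25 to 0.4 kg plus 0.15 kg of collars; starts flat on the bench, handle roughly towards the robot. Origin: centre of its underside. x axis: along the diagonal, from the handle's corner to the opposite corner, whose outer tip lies 106 mm from the origin; z: up out of the tote.
- tote_grip (a point): Grip point on the handle, axes as the tote: 134 mm from the tote's origin along -x, 58 mm above the underside. The handle is an upright flat fin 10 mm thick (along y), standing out from the corner along -x, from 102 to 156 mm from the origin and 35 to 75 mm above the underside. Fingers go down on either side of it, closing along the tote's y; nothing is beside or beneath it.
- tote_corner (a point): Point inside the tote, on its inner floor at the very corner opposite the handle: 99 mm from the tote's origin along +x, 5 mm above the underside.
- collar1_mid (a point): Centre of one of five equal loose brass collars (discs 22 mm wide, 12 mm tall, 30 g, with a dark bore) lying flat in the tote; they slide easily on its smooth floor (friction coefficient about 0.2 to 0.3), so that a tilt of about 40 degrees about the tote's y axis brings them into the corner.
- collar2_mid (a point): Centre of one of five equal loose brass collars (discs 22 mm wide, 12 mm tall, 30 g, with a dark bore) lying flat in the tote; they slide easily on its smooth floor (friction coefficient about 0.2 to 0.3), so that a tilt of about 40 degrees about the tote's y axis brings them into the corner.
- collar3_mid (a point): Centre of one of five equal loose brass collars (discs 22 mm wide, 12 mm tall, 30 g, with a dark bore) lying flat in the tote; they slide easily on its smooth floor (friction coefficient about 0.2 to 0.3), so that a tilt of about 40 degrees about the tote's y axis brings them into the corner.
- collar4_mid (a point): Centre of one of five equal loose brass collars (discs 22 mm wide, 12 mm tall, 30 g, with a dark bore) lying flat in the tote; they slide easily on its smooth floor (friction coefficient about 0.2 to 0.3), so that a tilt of about 40 degrees about the tote's y axis brings them into the corner.
- collar5_mid (a point): Centre of one of five equal loose brass collars (discs 22 mm wide, 12 mm tall, 30 g, with a dark bore) lying flat in the tote; they slide easily on its smooth floor (friction coefficient about 0.2 to 0.3), so that a tilt of about 40 degrees about the tote's y axis brings them into the corner.
- cap_top (a point): Centre of the top of the spray bottle's pressing cap: a flat black disc 32 mm wide, on a white bottle 64 mm wide that is clamped to the bench. With the cap up the top is 184 mm above the bench. x axis: direction of the nozzle, a 9 mm thick stub that reaches 48 mm out from the cap's axis, 8 mm below the top, roughly towards the tote.
- pump (a joint): How far the cap is pressed down, in m: 0 up, 0.010 fully down. A spring brings it back up; it takes 3 N to start and about 9 N to press fully.
- funnel: Bystander, to be left alone: red plastic funnel standing mouth down, 84 mm wide, 95 mm tall. Origin on its underside or axis.
- jar: Bystander, to be left alone: screw-top jar, 60 mm wide, 75 mm tall. Origin on its underside or axis.
- case: Bystander, to be left alone: flat closed plastic case, 120 x 85 x 40 mm. Origin on its underside or axis.
- screwdriver: Bystander, to be left alone: screwdriver lying flat. Origin on its underside or axis.
- wrench: Bystander, to be left alone: open-ended wrench lying flat. Origin on its underside or axis.
- weight: Bystander, to be left alone: brass check weight, upright cylinder 32 mm wide, 34 mm tall. Origin on its underside or axis.
- bin: Bystander, to be left alone: empty rectangular bin, 80 x 120 x 50 mm, no handle. Origin on its underside or axis.

How it is judged:
By the outcome, as a careful person would: the job done as asked, in the order asked, and still so for the second after the job is handed in, while the arm keeps its last pose, push and grip.
It also fails if it takes over 54 s, if anything falls off the work surface, if the arm or the gripper's body presses on something with over 40 N, if the wrist force passes 120 N, or if a joint passes its speed limit or range.

## Working session

There is one attempt and no reset: what is moved stays moved. The work goes in short steps, Python scripts to look and compute and a shell command to move; the robot and the scene stay as the last step left them, time stands still between calls to the robot, and variables do not carry over. Pictures are saved under pics/ and viewed, about 8 in all and at most 12, crops included, and the job is handed in when it is done.

```bash
mkdir -p pics
cat > h.py <<'E'
import numpy as np, cv2
from bench import r
from scipy.spatial.transform import Rotation as R
def cal(n):
    c=r.get_calibration(n); return c,np.array(c["pose"])
def ray(n,uv):
    c,P=cal(n); d=np.array([(uv[0]-c["cx"])/c["fx"],(uv[1]-c["cy"])/c["fy"]]); s=d.copy()
    for _ in range(20): s=d/(1+c["k1"]*(s@s))
    v=P[:3,:3]@np.array([s[0],s[1],1]); return P[:3,3],v/np.linalg.norm(v)
def atz(n,uv,z):
    o,v=ray(n,uv); return o+v*(z-o[2])/v[2]
def tri(a,b):
    o1,v1=ray("top",a);o2,v2=ray("side",b)
    t=np.linalg.lstsq(np.c_[v1,-v2],o2-o1,rcond=None)[0]
    p,q=o1+v1*t[0],o2+v2*t[1]; return (p+q)/2,np.linalg.norm(p-q)
def proj(n,p):
    c,P=cal(n); q=P[:3,:3].T@(np.array(p)-P[:3,3]); s=q[:2]/q[2]; s=s*(1+c["k1"]*(s@s)); return np.array([s[0]*c["fx"]+c["cx"],s[1]*c["fy"]+c["cy"]])
E
python3 - <<'E'
from h import *
np.set_printoptions(precision=3,suppress=True)
for n in("top","side"):
    cv2.imwrite(f"pics/{n}0.png",cv2.resize(r.grab_frame(n),(800,600)))
    print(n,cal(n))
    for l in("tote","tote_grip","tote_corner","collar1_mid","cap_top","pump","funnel","jar","case","screwdriver","wrench","weight","bin"):
        for d in r.cut_out(n,l)[:5 if 'coll' in l else 2]:print(l,round(d["p"],2),np.round(d["uv"],1),d["pixels"].sum(),np.round(atz(n,d["uv"],0.0),3))
o=r.get_obs();print(o)
E
```

```text
top ({'fx': 412.285671322056, 'fy': 412.285671322056, 'cx': 254.07357599227663, 'cy': 195.36175797741697, 'k1': -0.007443381115359513, 'pose': array([[ 0.003, -0.982,  0.188,  0.317],
       [-1.   , -0.001,  0.01 , -0.067],
       [-0.01 , -0.188, -0.982,  1.468],
       [ 0.   ,  0.   ,  0.   ,  1.   ]])}, array([[ 0.003, -0.982,  0.188,  0.317],
       [-1.   , -0.001,  0.01 , -0.067],
       [-0.01 , -0.188, -0.982,  1.468],
       [ 0.   ,  0.   ,  0.   ,  1.   ]]))
tote 0.86 [256.5 200.4] 2092 [ 0.58  -0.061  0.   ]
tote_grip 0.64 [257.9 201.5] 1871 [ 0.576 -0.066  0.   ]
tote_corner 0.71 [257.1 200.8] 1953 [ 0.578 -0.063  0.   ]
tote_corner 0.18 [162.3 176.2] 153 [0.669 0.285 0.   ]
cap_top 0.46 [150.4 217.4] 80 [0.517 0.321 0.   ]
cap_top 0.27 [166.5 178.2] 185 [0.662 0.269 0.   ]
pump 0.56 [151.8 219.2] 124 [0.51  0.316 0.   ]
funnel 0.79 [211.4 149.9] 426 [0.769 0.107 0.   ]
jar 0.76 [332.6 163.7] 251 [ 0.717 -0.34   0.   ]
jar 0.21 [153.5 217.8] 128 [0.515 0.31  0.   ]
case 0.86 [358.  212.7] 909 [ 0.535 -0.425  0.   ]
case 0.31 [255.4 200.9] 1791 [ 0.578 -0.057  0.   ]
sc
[... 1437 characters left out ...]
353.  161.9] 354 [ 0.342 -0.419  0.   ]
wrench 0.44 [306.5 312.1] 200 [0.371 0.167 0.   ]
weight 0.7 [303.5 311.1] 264 [ 0.378  0.166 -0.   ]
weight 0.17 [346.6 161.5] 286 [ 0.362 -0.415  0.   ]
bin 0.8 [181.3 195.7] 1380 [ 0.804 -0.112  0.   ]
{'clock': 1.4, 'joints': array([ 1.118,  0.477,  0.022,  1.555, -0.011,  1.109, -0.083]), 'qvel': array([ 0.   , -0.002, -0.001,  0.   ,  0.001, -0.001,  0.002]), 'tau': array([  0.001, -59.632,   1.607, -28.154,   0.012,   0.002,   0.   ]), 'tcp_pos': array([ 0.228, -0.635,  0.405]), 'orientation': array([3.095, 0.539, 0.   ]), 'contact_force': array([0.13 , 0.128, 0.542]), 'moment': array([ 0.058, -0.024, -0.017]), 'grip_width': 0.08571352783622316}
```

View pictures.

View pics/top0.png

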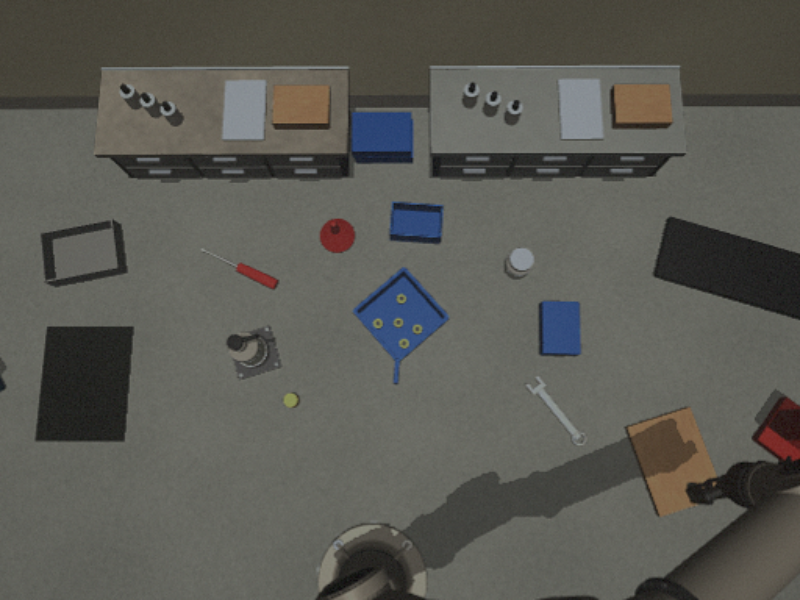

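View pics/side0.png

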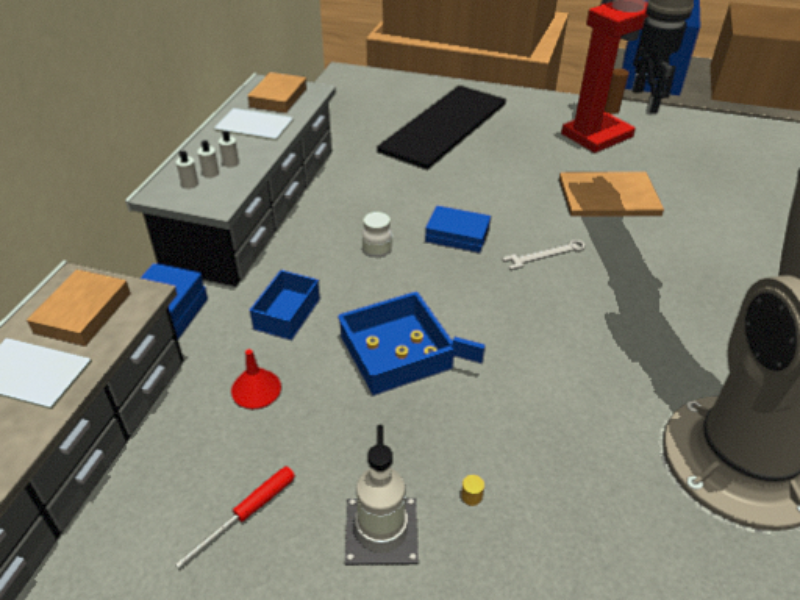

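```bash
cat > fit.py <<'E'
from h import *
from scipy.optimize import minimize
def boxpts(x0,x1,y0,y1,z0,z1): return np.array([[x,y,z] for x in(x0,x1) for y in(y0,y1) for z in(z0,z1)])
s=.106066
body=np.array([[a,b,z] for a,b in((s,0),(-s,0),(0,s),(0,-s)) for z in(0,.055)])
hand=boxpts(-.156,-.102,-.005,.005,.035,.075)
def sil(n,T,K=4):
    m=np.zeros((384*K,512*K),np.uint8)
    for B in(body,hand):
        q=np.array([proj(n,T[:3,:3]@b+T[:3,3]) for b in B]); h=cv2.convexHull(np.float32(q)); cv2.fillConvexPoly(m,np.int32(np.round((h+.5)*K)),255)
    return cv2.resize(m,(512,384),interpolation=cv2.INTER_AREA)/255.
def T3(p):
    T=np.eye(4);T[:3,:3]=R.from_euler('z',p[2]).as_matrix();T[:3,3]=[p[0],p[1],p[3] if len(p)>3 else 0];return T
E
python3 - <<'E'
from fit import *
p0=np.array([.585,-.065,0.0,0.0]); masks={};im={}
for n in("top","side"):
    f=r.grab_frame(n); im[n]=f; b,g,rr=[f[...,i].astype(int) for i in range(3)]
    m=((b>rr*1.5)&(b>40)).astype(np.uint8)
    c=proj(n,[.585,-.065,.02]); win=np.zeros_like(m); 
    cv2.fillConvexPoly(win,cv2.convexHull(np.int32([proj(n,x) for x in boxpts(.38,.72,-.2,.08,0,.06)])),1)
    m=cv2.morphologyEx(m*win,cv2.MORPH_CLOSE,np.ones((5,5))); 
    k,lab,st,_=cv2.connectedComponentsWithStats(m); m=(lab==1+st[1:,4].argmax()).astype(np.uint8)
    cs,_=cv2.findContours(m,0,2); m[:]=0; cv2.drawContours(m,cs,-1,1,-1); masks[n]=m; print(n,m.sum())
def cost(p,ns=("top","side")): return sum(np.abs(sil(n,T3(p))-masks[n]).sum()/masks[n].sum() for n in ns)
simp=np.array([p0]+[p0+d for d in np.diag([.015,.015,.12,.01])])
s1=minimize(cost,p0,method="Nelder-Mead",options=dict(initial_simplex=simp,xatol=1e-4,fatol=1e-4)); print("fit",s1.x,s1.fun)
T=T3(s1.x); print("grip",(T@[-.134,0,.058,1])[:3])
# grip tip by triangulation: outer top edge of handle
print("outer top tip pred", proj("top",(T@[-.156,0,.075,1])[:3]),proj("side",(T@[-.156,0,.075,1])[:3]))
# cap: dark pixel blob
a=np.array([151,218.9]);b=np.array([243.2,292.5]); print("cap tri",tri(a,b))
for z in(.184,): print(atz("top",a,z),atz("side",b,z))
K=5;W=[]
for n,c in(("top",proj("top",T[:3,3])),("side",proj("side",T[:3,3])),("top",a),("side",b)):
    w=40 if len(W)<2 else 20
    k=400//(2*w)
    q=im[n][int(c[1])-w+0:int(c[1])+w,int(c[0])-w:int(c[0])+w]; o=np.array([int(c[0])-w,int(c[1])-w])
    q=cv2.resize(q,None,fx=k,fy=k,interpolation=cv2.INTER_CUBIC)
    if w==40:
        for B in(body,hand):
            h=cv2.convexHull(np.float32([proj(n,(T@np.r_[x,1])[:3]) for x in B])); cv2.polylines(q,[np.int32((h-o+.5)*k)],True,(0,255,255),1)
    else:
        print("crop origin",n,o,k)
    q=cv2.convertScaleAbs(q,alpha=1.5);W.append(q[50:350])
cv2.imwrite("pics/f1.png",np.vstack([np.hstack(W[:2]),np.hstack(W[2:])]))
E
```

```text
top 2010
side 3477Traceback (most recent call last):
  File "<stdin>", line 13, in <module>
    res = _minimize_neldermead(fun, x0, args, callback, bounds=bounds,
                               **options)
    fxcc = func(xcc)
    fx = function(np.copy(x), *(wrapper_args + args))
  File "<stdin>", line 11, in cost
  File "<stdin>", line 11, in <genexpr>
  File "fit.py", line 10, in sil
    q=np.array([proj(n,T[:3,:3]@b+T[:3,3]) for b in B]); h=cv2.convexHull(np.float32(q)); cv2.fillConvexPoly(m,np.int32(np.round((h+.5)*K)),255)
                ~~~~^^^^^^^^^^^^^^^^^^^^^^
  File "h.py", line 17, in proj
    c,P=cal(n); q=P[:3,:3].T@(np.array(p)-P[:3,3]); s=q[:2]/q[2]; s=s*(1+c["k1"]*(s@s)); return np.array([s[0]*c["fx"]+c["cx"],s[1]*c["fy"]+c["cy"]])
        ~~~^^^
  File "h.py", line 5, in cal
    c=r.get_calibration(n); return c,np.array(c["pose"])
ValueError: time passes only in moves, steps and waits
```

```bash
sed -i 's/^def cal(n):/_C={}\ndef cal(n):\n    if n in _C: return _C[n]/; s/c=r.get_calibration(n); return c,np.array(c\["pose"\])/c=r.get_calibration(n); _C[n]=(c,np.array(c["pose"])); return _C[n]/' h.py
cat > m1.py <<'E'
from fit import *
np.set_printoptions(precision=4,suppress=True)
p0=np.array([.585,-.065,0.0,0.0]); masks={};im={}
for n in("top","side"):
    f=r.grab_frame(n); im[n]=f; b,g,rr=[f[...,i].astype(int) for i in range(3)]
    m=((b>rr*1.5)&(b>40)).astype(np.uint8)
    win=np.zeros_like(m)
    cv2.fillConvexPoly(win,cv2.convexHull(np.int32([proj(n,x) for x in boxpts(.38,.72,-.2,.08,0,.06)])),1)
    m=cv2.morphologyEx(m*win,cv2.MORPH_CLOSE,np.ones((3,3))); 
    k,lab,st,_=cv2.connectedComponentsWithStats(m); m=(lab==1+st[1:,4].argmax()).astype(np.uint8)
    cs,_=cv2.findContours(m,0,2); m[:]=0; cv2.drawContours(m,cs,-1,1,-1); masks[n]=m; print(n,m.sum())
def cost(p,ns=("top","side")): return sum(np.abs(sil(n,T3(p))-masks[n]).sum()/masks[n].sum() for n in ns)
simp=np.array([p0]+[p0+d for d in np.diag([.015,.015,.12,.01])])
s1=minimize(cost,p0,method="Nelder-Mead",options=dict(initial_simplex=simp,xatol=1e-4,fatol=1e-4,maxfev=250)); print("fit",s1.x,s1.fun)
T=T3(s1.x); print("grip",(T@[-.134,0,.058,1])[:3])
a=np.array([151,218.9]);b=np.array([243.2,292.5]); print("cap tri",tri(a,b))
print(atz("top",a,.184),atz("side",b,.184))
W=[]
for n,c in(("top",proj("top",T[:3,3])),("side",proj("side",T[:3,3])),("top",a),("side",b)):
    w=40 if len(W)<2 else 20
    k=400//(2*w); o=np.array([int(c[0])-w,int(c[1])-w])
    q=cv2.resize(im[n][o[1]:o[1]+2*w,o[0]:o[0]+2*w],None,fx=k,fy=k,interpolation=cv2.INTER_CUBIC); q=cv2.convertScaleAbs(q,alpha=1.5)
    if w==40:
        for B in(body,hand):
            h=cv2.convexHull(np.float32([proj(n,(T@np.r_[x,1])[:3]) for x in B])); cv2.polylines(q,[np.int32((h-o+.5)*k)],True,(0,255,255),1)
    else: print("crop origin",n,o,k)
    W.append(q[50:350])
cv2.imwrite("pics/f1.png",np.vstack([np.hstack(W[:2]),np.hstack(W[2:])]))
E
python3 m1.py
```

```text
top 2010
side 3475
fit [ 0.5704 -0.0585 -0.0701  0.0048] 0.07450965233081314
grip [ 0.4367 -0.0492  0.0628]
cap tri (array([0.4886, 0.2732, 0.1721]), np.float64(2.362521619584825e-05))
[0.487  0.2701 0.184 ] [0.486  0.2812 0.184 ]
crop origin top [131 198] 10
crop origin side [223 272] 10
```

View pics/f1.png

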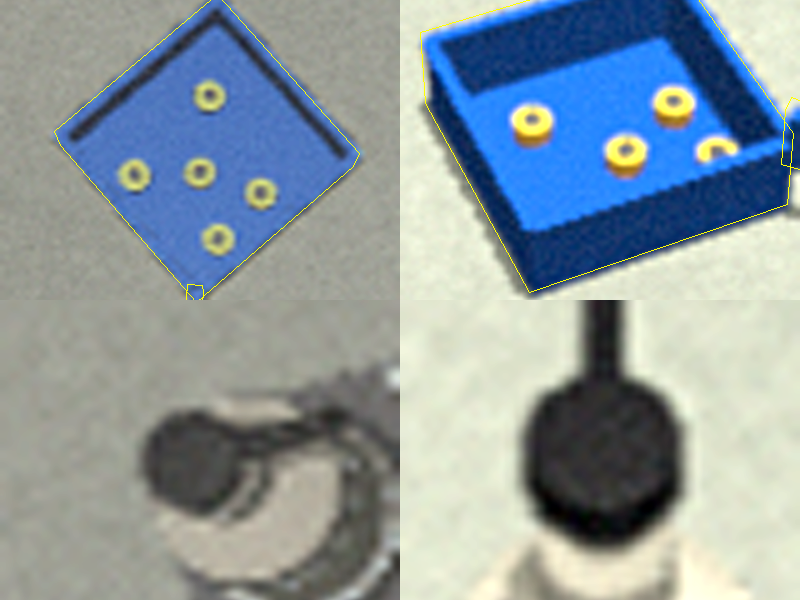

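Tote fit overlays well in both views (top: corners about (60,135)–(358,155) in the crop; five collars visible). The cap disc centre is at about top px (149.9,218.8) and side px (242.9,291). I start moving towards the cap, fingers shut.

```bash
python3 -m creep '{"linear":[[2.8,-0.6,0],[2.8,-0.6,0],[2.8,-0.6,0],[2.8,-0.6,0],[2.8,-0.6,0],[2.8,-0.6,0],[2.8,-0.6,0],[2.8,-0.6,0],[2.8,-0.6,0],[2.8,-0.6,0],[2.8,-0.6,0],[2.8,-0.6,0],[0,0,0],[0,0,0]],"rot":[[0,0,0.034],[0,0,0.034],[0,0,0.034],[0,0,0.034],[0,0,0.034],[0,0,0.034],[0,0,0.034],[0,0,0.034],[0,0,0.034],[0,0,0.034],[0,0,0.034],[0,0,0.034],[0,0,0],[0,0,0]]}' 1 40
cat >> h.py <<'E'
def go(pos,yaw=None):
    o=r.get_obs(); Q=R.from_rotvec(o["orientation"]); d=Q.as_matrix().T@(np.array(pos)-o["tcp_pos"])*100
    X=Q.as_matrix()[:,0]; print("clock",o["clock"],"tcp",np.round(o["tcp_pos"],4),"shift cm",np.round(d,2),"yaw",round(float(np.arctan2(X[1],X[0])),3),"zaxis",np.round(Q.as_matrix()[:,2],3),"F",np.round(o["contact_force"],1),"w",round(o["grip_width"],4),"q",np.round(o["joints"],2))
E
python3 - <<'E'
from h import *
for a,b in(((149.85,218.75),(242.85,291)),((150.3,219.2),(242.85,292))):print(tri(a,b),atz("top",a,.184),atz("side",b,.184))
go([.486,.275,.4])
E
```

```text
clock: 2.77
tcp_pos: [0.5488, -0.5105, 0.404]
orientation: [-3.139, 0.093, -0.0]
contact_force: [-1.1, 0.3, -0.0]
grip_width: -0.0004
(array([0.48840028, 0.27502753, 0.17935548]), np.float64(0.0005344751920228982)) [0.48751517 0.27375714 0.184     ] [0.48762963 0.27814202 0.184     ]
(array([0.48802304, 0.27462973, 0.17547608]), np.float64(0.0016091874213609535)) [0.48609291 0.27226476 0.184     ] [0.48693638 0.28031895 0.184     ]
clock 2.7667 tcp [ 0.5488 -0.5105  0.404 ] shift cm [-10.9  -78.04   0.48] yaw -0.059 zaxis [ 0.     0.001 -1.   ] F [-1.1  0.3 -0. ] w -0.0004 q [ 0.64  0.6   0.05  1.35 -0.03  1.19 -0.94]
```

```bash
python3 -m creep '{"linear":[[-0.3,-3.9,0],[-0.3,-3.9,0],[-0.3,-3.9,0],[-0.3,-3.9,0],[-0.3,-3.9,0],[-0.3,-3.9,0],[-0.3,-3.9,0],[-0.3,-3.9,0],[-0.3,-3.9,0],[-0.3,-3.9,0],[-0.7,-3.9,0],[-0.7,-3.9,0],[-0.7,-3.9,0],[-0.7,-3.9,0],[-0.7,-3.9,0],[-0.8,-3.9,0],[-0.8,-3.9,0],[-1,-3.9,0],[-1,-3.9,0],[-1,-3.9,0]],"rot":[[0,0,0],[0,0,0],[0,0,0],[0,0,0],[0,0,0],[0,0,0],[0,0,0],[0,0,0],[0,0,0],[0,0,0],[0,0,0],[0,0,0],[0,0,0],[0,0,0],[0,0,0],[0,0,0],[0,0,0],[0,0,0],[0,0,0],[0,0,0]]}'
python3 -m creep '{"linear":[[0,0,0],[0,0,0],[0,0,0]],"rot":[[0,0,0],[0,0,0],[0,0,0]]}'
python3 -c "
from h import *
go([.4876,.2755,.37])"
```

```text
clock: 4.43
tcp_pos: [0.4846, 0.2733, 0.405]
orientation: [3.139, -0.103, 0.002]
contact_force: [0.5, -0.3, -0.5]
grip_width: -0.0001
clock: 4.68
tcp_pos: [0.4853, 0.2716, 0.4046]
orientation: [3.139, -0.101, 0.001]
contact_force: [0.4, -0.2, -0.2]
grip_width: 0.0001
clock 4.6833 tcp [0.4853 0.2716 0.4046] shift cm [ 0.2  -0.41  3.46] yaw -0.065 zaxis [ 0.    -0.001 -1.   ] F [ 0.4 -0.2 -0.2] w 0.0001 q [-0.39  0.3  -0.29  1.83  0.1   1.03 -2.35]
```

```bash
python3 -m creep '{"linear":[[0.1,-0.2,0.6],[0.1,-0.2,0.6],[0,0,0.6],[0,0,0.6],[0,0,0.6],[0,0,0],[0,0,0],[0,0,0]],"rot":[[0,0,0],[0,0,0],[0,0,0],[0,0,0],[0,0,0],[0,0,0],[0,0,0],[0,0,0]]}'
python3 - <<'E'
from h import *
go([.4876,.2755,.345])
W=[]
for n in("top","side"):
    c=proj(n,[.487,.2755,.21]); w=40;o=np.maximum(np.int32(c)-w,0); f=r.grab_frame(n)[o[1]:o[1]+80,o[0]:o[0]+80]
    W.append(cv2.convertScaleAbs(cv2.resize(f,(400,400),interpolation=cv2.INTER_CUBIC),alpha=1.5))
cv2.imwrite("pics/c1.png",np.hstack(W))
E
```

```text
clock: 5.35
tcp_pos: [0.4873, 0.2771, 0.3748]
orientation: [-3.14, 0.099, -0.0]
contact_force: [-0.4, -0.1, 0.1]
grip_width: 0.0002
clock 5.35 tcp [0.4873 0.2771 0.3748] shift cm [0.04 0.16 2.98] yaw -0.063 zaxis [ 0.  0. -1.] F [-0.4 -0.1  0.1] w 0.0002 q [-0.4   0.34 -0.29  1.85  0.11  0.97 -2.37]
```

View pics/c1.png

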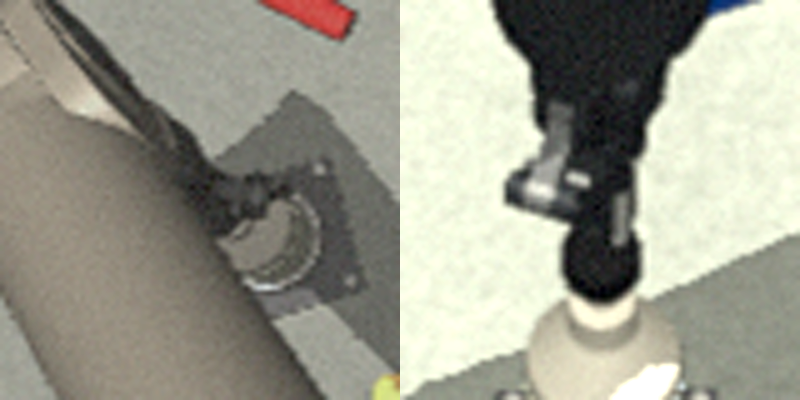

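Side view: the shut fingers end right above the black cap (about (600,250) in the crop). Pressing down in stages.

```bash
python3 -m creep '{"linear":[[0,0.1,0.4],[0,0,0.4],[0,0,0.4],[0,0,0.4],[0,0,0.3],[0,0,0],[0,0,0]],"rot":[[0,0,0],[0,0,0],[0,0,0],[0,0,0],[0,0,0],[0,0,0],[0,0,0]]}'
python3 -m creep '{"linear":[[0,0,0.2],[0,0,0.2],[0,0,0.2],[0,0,0],[0,0,0]],"rot":[[0,0,0],[0,0,0],[0,0,0],[0,0,0],[0,0,0]]}'
```

```text
clock: 6.03
tcp_pos: [0.4871, 0.2761, 0.3558]
orientation: [3.14, -0.099, -0.001]
contact_force: [-1.7, -1.3, 4.1]
grip_width: 0.0002
clock: 6.45
tcp_pos: [0.4871, 0.2761, 0.3501]
orientation: [3.14, -0.099, 0.0]
contact_force: [-1.5, -2.9, 6.5]
grip_width: 0.0001
```

```bash
python3 -m creep '{"linear":[[0,0,0.2],[0,0,0.2],[0,0,0],[0,0,0],[0,0,0]],"rot":[[0,0,0],[0,0,0],[0,0,0],[0,0,0],[0,0,0]]}'
python3 -m creep '{"linear":[[0,0,0.2],[0,0,0.1],[0,0,0],[0,0,0],[0,0,0]],"rot":[[0,0,0],[0,0,0],[0,0,0],[0,0,0],[0,0,0]]}'
```

```text
clock: 6.87
tcp_pos: [0.4871, 0.2762, 0.3474]
orientation: [-3.14, 0.1, -0.001]
contact_force: [-5.3, -3.7, 17.3]
grip_width: -0.0002
clock: 7.28
tcp_pos: [0.4871, 0.2763, 0.3471]
orientation: [-3.14, 0.1, -0.003]
contact_force: [-12.5, -7.9, 37.4]
grip_width: 0.0003
```

The cap bottomed (travel stopped at 0.347, 37 N). I let it up.

```bash
python3 -m creep '{"linear":[[0,0,-0.7],[0,0,-0.8],[0,0,-1],[0,0,-1],[0,0,-2],[0,0,-2],[0,0,0],[0,0,0]],"rot":[[0,0,0],[0,0,0],[0,0,0],[0,0,0],[0,0,0],[0,0,0],[0,0,0],[0,0,0]]}'
python3 -c "
from h import *
go([.437,-.0492,.40])
f=r.grab_frame('side');cv2.imwrite('pics/s2.png',f)
c=proj('side',[.487,.2755,.184]);print(c)
d=r.cut_out('side','cap_top')[0];print(d['p'],d['uv'],d['pixels'].sum(), np.argwhere(d['pixels']).min(0))"
```

```text
clock: 7.95
tcp_pos: [0.4875, 0.2763, 0.4188]
orientation: [-3.139, 0.099, -0.003]
contact_force: [-0.7, -0.2, -0.3]
grip_width: 0.0002
clock 7.95 tcp [0.4875 0.2763 0.4188] shift cm [-2.98 32.81  1.83] yaw -0.063 zaxis [ 0.002  0.001 -1.   ] F [-0.7 -0.2 -0.3] w 0.0002 q [-0.39  0.29 -0.29  1.8   0.09  1.06 -2.35]
[243.58038525 289.97857226]
0.79 [243.3, 289.9] 288 [275 236]
```

```bash
python3 -m creep '{"linear":[[0,2.3,0],[0,2.3,0],[0,2.3,0],[0,2.3,0],[-0.2,2.3,0],[-0.2,2.3,0],[-0.2,2.3,0],[-0.3,2.3,0],[-0.3,2.3,0],[-0.3,2.3,0],[-0.3,2.3,0],[-0.4,2.4,0],[-0.4,2.5,0],[-0.4,2.6,0],[0,0,1.8],[0,0,0],[0,0,0]],"rot":[[0,0,0],[0,0,0],[0,0,0],[0,0,0],[0,0,0],[0,0,0],[0,0,0],[0,0,0],[0,0,0],[0,0,0],[0,0,0],[0,0,0],[0,0,0],[0,0,0],[0,0,0.006],[0,0,0],[0,0,0]]}' -0.2
python3 -c "
from h import *
go([.437,-.0492,.215])"
```

```text
clock: 9.47
tcp_pos: [0.4359, -0.0492, 0.3985]
orientation: [-3.14, 0.109, 0.005]
contact_force: [-0.6, 0.1, 1.4]
grip_width: 0.0514
clock 9.4667 tcp [ 0.4359 -0.0492  0.3985] shift cm [ 0.17 -0.   18.35] yaw -0.069 zaxis [-0.003  0.    -1.   ] F [-0.6  0.1  1.4] w 0.0514 q [ 0.05  0.1  -0.08  2.09  0.01  0.96 -1.68]
```

```bash
python3 -m creep '{"linear":[[0,0,1.5],[0,0,1.5],[0,0,1.5],[0,0,1.5],[0,0,1.5],[0,0,1.5],[0,0,1.5],[0,0,1],[0,0,0],[0,0,0]],"rot":[[0,0,0],[0,0,0],[0,0,0],[0,0,0],[0,0,0],[0,0,0],[0,0,0],[0,0,0],[0,0,0],[0,0,0]]}'
python3 - <<'E'
from h import *
go([.437,-.0492,.213])
W=[]
for n in("top","side"):
    c=proj(n,[.45,-.05,.08]); w=40;o=np.maximum(np.int32(c)-w,0); f=r.grab_frame(n)[o[1]:o[1]+80,o[0]:o[0]+80]
    W.append(cv2.convertScaleAbs(cv2.resize(f,(400,400),interpolation=cv2.INTER_CUBIC),alpha=1.5))
cv2.imwrite("pics/c2.png",np.hstack(W))
E
```

```text
clock: 10.3
tcp_pos: [0.4368, -0.0485, 0.2847]
orientation: [-3.14, 0.106, 0.002]
contact_force: [0.3, 0.7, -0.0]
grip_width: 0.0515
clock 10.3 tcp [ 0.4368 -0.0485  0.2847] shift cm [0.03 0.07 7.17] yaw -0.067 zaxis [-0.001  0.    -1.   ] F [ 0.3  0.7 -0. ] w 0.0515 q [ 0.04  0.27 -0.08  2.2   0.04  0.67 -1.71]
```

View pics/c2.png

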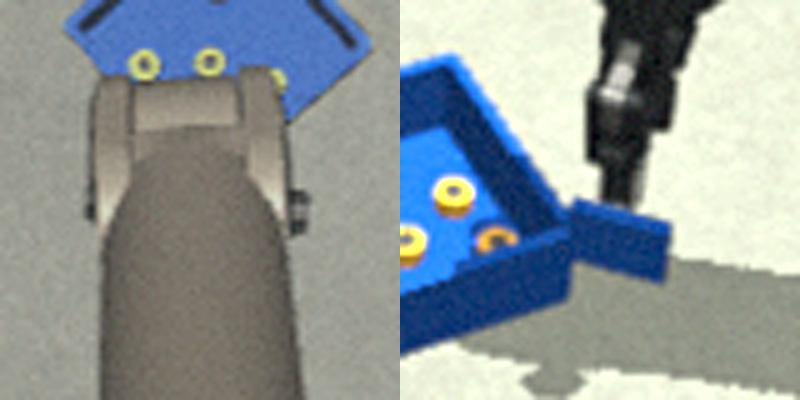

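Run:
```python
from h import *
c=proj("side",[.45,-.05,.08]);o=np.int32(c)-40
for nm,p in(("near tip",[.438,-.0225,.115]),("far tip",[.435,-.0745,.115]),("fin in",[.4687,-.0514,.075]),("fin out",[.4148,-.0476,.075]),("grip",[.4367,-.0492,.058])):print(nm,(proj("side",p)-o+.5)*5+[400,0])
```

```text
near tip [619.63500307 196.69034707]
far tip [647.51444175 128.20478694]
fin in [567.70670027 200.700156  ]
fin out [669.12969604 227.8870706 ]
grip [625.14767269 239.6232984 ]
```

Finger tips and fin match their predicted pixels: near tip about (620,200), fin top from (570,200) to (669,228). Going down and gripping.

```bash
python3 -m creep '{"linear":[[0,0,1],[0,0,1],[0,0,1],[0,0,1],[0,0,1],[0,0,1],[0,0,0.6],[0,0,0.4],[0,0,0],[0,0,0]],"rot":[[0,0,0],[0,0,0],[0,0,0],[0,0,0],[0,0,0],[0,0,0],[0,0,0],[0,0,0],[0,0,0],[0,0,0]]}'
python3 -c "
from h import *
go([.4367,-.0492,.213])"
```

```text
clock: 11.23
tcp_pos: [0.4366, -0.0493, 0.2149]
orientation: [3.14, -0.109, 0.0]
contact_force: [-0.5, -0.4, -0.5]
grip_width: 0.0509
clock 11.2333 tcp [ 0.4366 -0.0493  0.2149] shift cm [ 0.   -0.02  0.19] yaw -0.069 zaxis [ 0. -0. -1.] F [-0.5 -0.4 -0.5] w 0.0509 q [ 0.03  0.4  -0.07  2.24  0.06  0.49 -1.73]
```

```bash
python3 -m creep '{"linear":[[0,0,0],[0,0,0],[0,0,0],[0,0,0],[0,0,0],[0,0,0],[0,0,0],[0,0,0]],"rot":[[0,0,0],[0,0,0],[0,0,0],[0,0,0],[0,0,0],[0,0,0],[0,0,0],[0,0,0]]}' 1 90
```

```text
clock: 11.9
tcp_pos: [0.4367, -0.0496, 0.2152]
orientation: [3.139, -0.109, 0.001]
contact_force: [-0.6, -1.2, 5.8]
grip_width: 0.0089
```

```bash
python3 -m creep '{"linear":[[0,0,-0.2],[0.65,0,-0.72],[0.65,0,-0.72],[0.65,0,-0.72],[0.65,0,-0.72],[0.65,0,-0.72],[0.65,0,-0.72],[0,0,0],[0,0,0]],"rot":[[0,0,0],[0,-0.03,0],[0,-0.03,0],[0,-0.03,0],[0,-0.03,0],[0,-0.03,0],[0,-0.03,0],[0,0,0],[0,0,0]]}'
cat > pv.py <<'E'
from h import *
o=r.get_obs();M=R.from_rotvec(o["orientation"]).as_matrix()
print("pivot",np.round(o["tcp_pos"]+M@[.240,0,.213],4),"tilt",np.degrees(np.arccos(-M[2,2])).round(1),"F",np.round(o["contact_force"],1),"M",np.round(o["moment"],2),"w",o["grip_width"],"q",np.round(o["joints"],2),o["clock"])
E
python3 pv.py
```

```text
clock: 12.65
tcp_pos: [0.4782, -0.0522, 0.2564]
orientation: [-3.121, 0.108, 0.282]
contact_force: [-1.0, -0.1, -5.0]
grip_width: 0.009
pivot [ 0.6758 -0.0659  0.0039] tilt 10.3 F [-1.  -0.1 -5. ] M [-0.05  0.19 -0.03] w 0.009035350521442016 q [ 0.05  0.42 -0.08  2.07  0.02  0.84 -1.68] 12.65
```

```bash
python3 -m creep '{"linear":[[0.65,0,-0.71],[0.65,0,-0.71],[0.65,0,-0.71],[0.65,0,-0.71],[0.65,0,-0.71],[0.65,0,-0.71],[0.65,0,-0.71],[0.65,0,-0.71],[0.65,0,-0.71],[0.65,0,-0.71],[0.65,0,-0.71],[0.65,0,-0.71],[0.65,0,-0.71],[0.65,0,-0.71],[0.65,0,-0.71],[0.65,0,-0.71],[0.65,0,-0.71],[0.65,0,-0.71],[0,0,0],[0,0,0]],"rot":[[0,-0.03,0],[0,-0.03,0],[0,-0.03,0],[0,-0.03,0],[0,-0.03,0],[0,-0.03,0],[0,-0.03,0],[0,-0.03,0],[0,-0.03,0],[0,-0.03,0],[0,-0.03,0],[0,-0.03,0],[0,-0.03,0],[0,-0.03,0],[0,-0.03,0],[0,-0.03,0],[0,-0.03,0],[0,-0.03,0],[0,0,0],[0,0,0]]}'
python3 - <<'E'
import pv
from h import *
W=[]
for n in("top","side"):
    c=proj(n,[.6,-.06,.08]); w=50;o=np.maximum(np.int32(c)-w,0); f=r.grab_frame(n)[o[1]:o[1]+100,o[0]:o[0]+100]
    W.append(cv2.convertScaleAbs(cv2.resize(f,(400,400),interpolation=cv2.INTER_CUBIC),alpha=1.5))
cv2.imwrite("pics/c3.png",np.hstack(W))
E
```

```text
clock: 14.32
tcp_pos: [0.6357, -0.0631, 0.3212]
orientation: [-2.916, 0.101, 1.098]
contact_force: [1.1, 0.2, -4.9]
grip_width: 0.0086
pivot [ 0.6755 -0.0659  0.0028] tilt 41.3 F [ 1.1  0.2 -4.9] M [-0.01 -0.77 -0.03] w 0.008557987765574605 q [ 0.04  0.7  -0.04  1.47 -0.02  1.69 -1.64] 14.3167
```

View pics/c3.png

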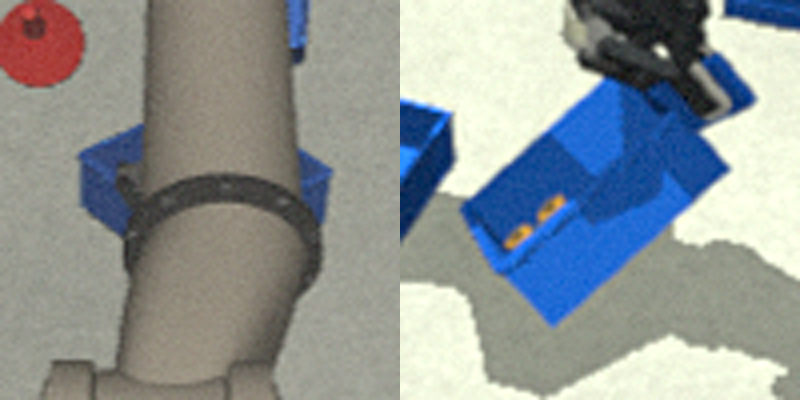

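```bash
cat > chk.py <<'E'
from fit import *
np.set_printoptions(precision=4,suppress=True)
o=r.get_obs();M=R.from_rotvec(o["orientation"]).as_matrix()
# tote frame nominal: x=tool x, y=-tool y, z=-tool z
Rt=M@np.diag([1,-1,-1.]); t=o["tcp_pos"]+M@[0,0,.157]-Rt@[-.134,0,.058]
f=r.grab_frame("side"); hsv=cv2.cvtColor(f,cv2.COLOR_BGR2HSV)
b,g,rr=[f[...,i].astype(int) for i in range(3)]
m=((b>rr*1.5)&(b>40)).astype(np.uint8)
def err(a,view=False):
    # rotate tote about grip by a (pitch slip)
    T=np.eye(4);T[:3,:3]=Rt@R.from_euler('y',a).as_matrix();T[:3,3]=o["tcp_pos"]+M@[0,0,.157]-T[:3,:3]@[-.134,0,.058]
    S=sil("side",T);return np.abs(S-m)[S>.02].sum()-S.sum(),T
best=min(np.radians(np.arange(-12,12.1,1)),key=lambda a:err(a)[0]); T=err(best)[1]
print("slip deg",np.degrees(best),"tilt",np.degrees(np.arccos(T[2,2])),"corner",T[:3,:3]@[.106,0,0]+T[:3,3])
o1=np.int32(proj("side",[.6,-.06,.08]))-50
y=(((hsv[...,0]>10)&(hsv[...,0]<35)&(hsv[...,1]>120)&(hsv[...,2]>60)).astype(np.uint8))
k,lab,st,ce=cv2.connectedComponentsWithStats(y)
def loc(uv,h=.017):
    c,v=ray("side",uv); c=T[:3,:3].T@(c-T[:3,3]); v=T[:3,:3].T@v; return c+v*(h-c[2])/v[2]
for i in range(1,k):
    if st[i,4]>5 and np.abs(ce[i]-o1-50).max()<55: print("blob",ce[i],st[i,4],"tote frame",loc(ce[i]))
for d in r.cut_out("side","collar1_mid"): print("net",d["p"],d["uv"],loc(d["uv"]))
q=cv2.convertScaleAbs(cv2.resize(f[o1[1]:o1[1]+100,o1[0]:o1[0]+100],(600,600),interpolation=cv2.INTER_CUBIC),alpha=1.6)
def L(P,col): cv2.polylines(q,[np.int32([(proj("side",T[:3,:3]@np.array(p)+T[:3,3])-o1+.5)*6 for p in P])],True,col,1)
s2=.099
for z in(.055,.005): L([(s2,0,z),(0,s2,z),(-s2,0,z),(0,-s2,z)],(0,255,255))
cv2.imwrite("pics/c4.png",q)
E
python3 chk.py
```

```text
slip deg 1.0 tilt 42.269379284431174 corner [ 0.6702 -0.0656 -0.0005]
blob [228.5455 202.3636] 11 tote frame [ 0.059  -0.0192  0.017 ]
blob [220.2727 209.5455] 11 tote frame [0.0817 0.0008 0.017 ]
```

View pics/c4.png

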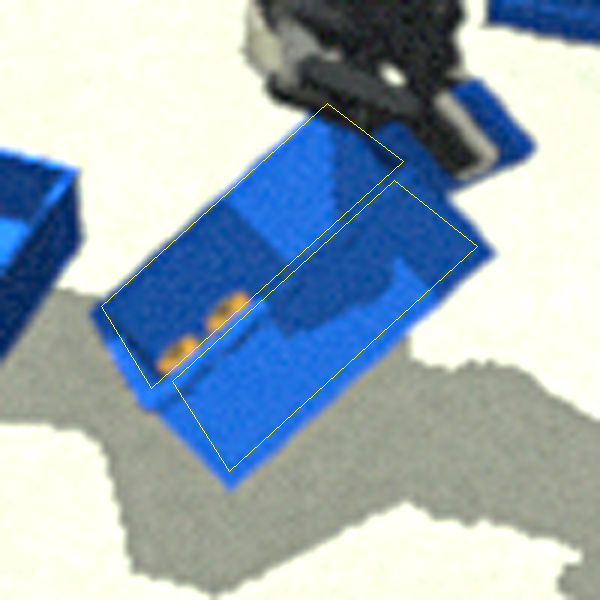

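The corner collar sits at (82,1) mm and the next at (59,-19) mm in the tote frame. The rest are behind the near wall, so I tilt a little more and roll the near wall down briefly to see them (this also unsettles any straggler).

```bash
python3 -m creep '{"linear":[[0.65,0,-0.71],[0.65,0,-0.71],[0.65,0,-0.71],[0,0,0],[0,0,0],[0,-0.64,0],[0,-0.64,0],[0,-0.64,0],[0,-0.64,0],[0,-0.64,0],[0,-0.64,0],[0,-0.64,0],[0,-0.64,0],[0,0,0],[0,0,0]],"rot":[[0,-0.03,0],[0,-0.03,0],[0,-0.03,0],[0,0,0],[0,0,0],[-0.03,0,0],[-0.03,0,0],[-0.03,0,0],[-0.03,0,0],[-0.03,0,0],[-0.03,0,0],[-0.03,0,0],[-0.03,0,0],[0,0,0],[0,0,0]]}'
sed 's/c4.png/c5.png/' chk.py | python3 -; python3 pv.py
```

```text
clock: 15.77
tcp_pos: [0.6644, -0.0133, 0.321]
orientation: [2.706, 0.048, -1.17]
contact_force: [0.0, -1.1, -4.5]
grip_width: 0.0085
slip deg 1.0 tilt 48.944138483624755 corner [ 0.6713 -0.0659  0.0011]
blob [223.3137 207.6373] 102 tote frame [0.0587 0.0037 0.017 ]
net 0.6 [303.2, 313.7] [-0.3087  0.3882  0.017 ]
pivot [ 0.6766 -0.0666  0.0048] tilt 48.0 F [ 0.2 -0.5 -4.4] M [ 0.42 -1.2  -0.01] w 0.009139011003609072 q [-0.08  0.76 -0.03  1.38  0.13  1.83 -1.67] 15.8667
```

View pics/c5.png

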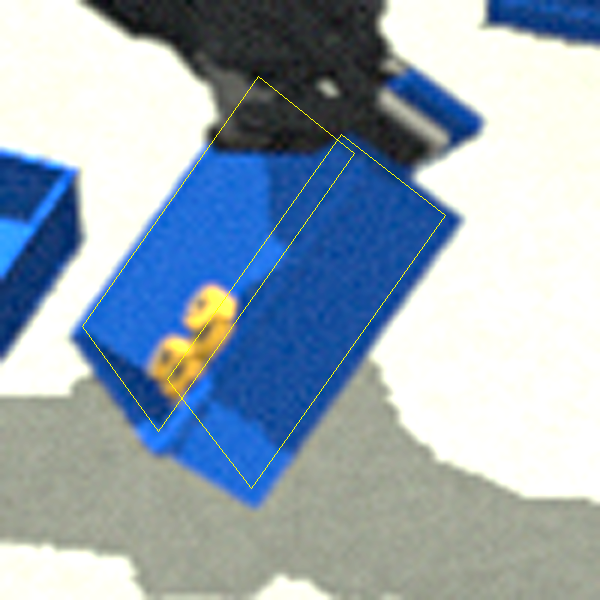

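The collars are heaped together (crop around (160–235, 290–395)); no straggler on the visible floor. Rolling level again, then holding.

```bash
python3 -m creep '{"linear":[[0,0.64,0],[0,0.64,0],[0,0.64,0],[0,0.64,0],[0,0.64,0],[0,0.64,0],[0,0.64,0],[0,0.64,0],[0,0,0],[0,0,0],[0,0,0],[0,0,0],[-0.3,0,0.35],[-0.3,0,0.35],[0,0,0],[0,0,0],[0,0,0],[0,0,0]],"rot":[[0.03,0,0],[0.03,0,0],[0.03,0,0],[0.03,0,0],[0.03,0,0],[0.03,0,0],[0.03,0,0],[0.03,0,0],[0,0,0],[0,0,0],[0,0,0],[0,0,0],[0,0.015,0],[0,0.015,0],[0,0,0],[0,0,0],[0,0,0],[0,0,0]]}'
python3 -m creep '{"linear":[[0,0,0],[0,0,0],[0,0,0],[0,0,0],[0,0,0],[0,0,0]],"rot":[[0,0,0],[0,0,0],[0,0,0],[0,0,0],[0,0,0],[0,0,0]]}'
sed 's/c4.png/c6.png/' chk.py | python3 -; python3 pv.py
python3 - <<'E'
from h import *
f=r.grab_frame("side");cv2.imwrite("pics/s9.png",cv2.resize(f,(800,600)))
E
```

```text
clock: 17.37
tcp_pos: [0.6568, -0.0644, 0.3255]
orientation: [-2.88, 0.1, 1.184]
contact_force: [0.4, -1.7, -4.8]
grip_width: 0.0089
clock: 17.87
tcp_pos: [0.6568, -0.0645, 0.3253]
orientation: [-2.88, 0.1, 1.184]
contact_force: [-1.0, 0.1, -4.1]
grip_width: 0.0087
slip deg 1.0 tilt 45.6935291360515 corner [ 0.6724 -0.0656  0.0015]
net 0.66 [243.1, 292.3] [-0.2416  0.3835  0.017 ]
pivot [ 0.6775 -0.0659  0.0051] tilt 44.7 F [-1.1 -0.4 -4.3] M [-0.09 -1.2   0.04] w 0.008451953274322528 q [ 0.04  0.74 -0.04  1.39 -0.03  1.79 -1.64] 17.9667
```

View pics/c6.png

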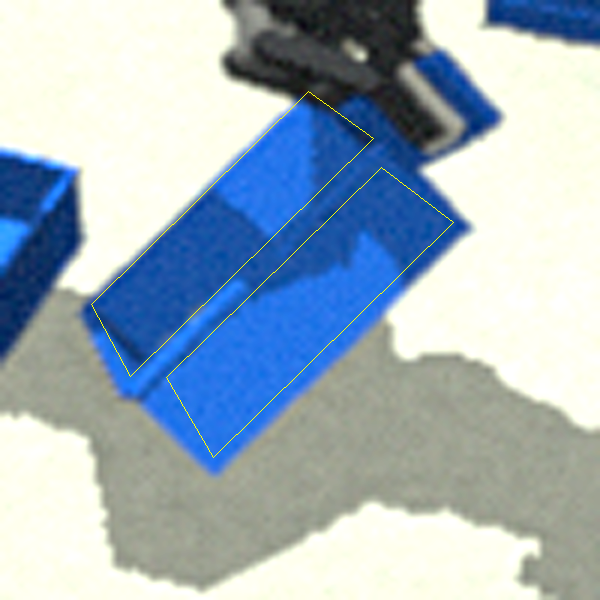

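View pics/s9.png

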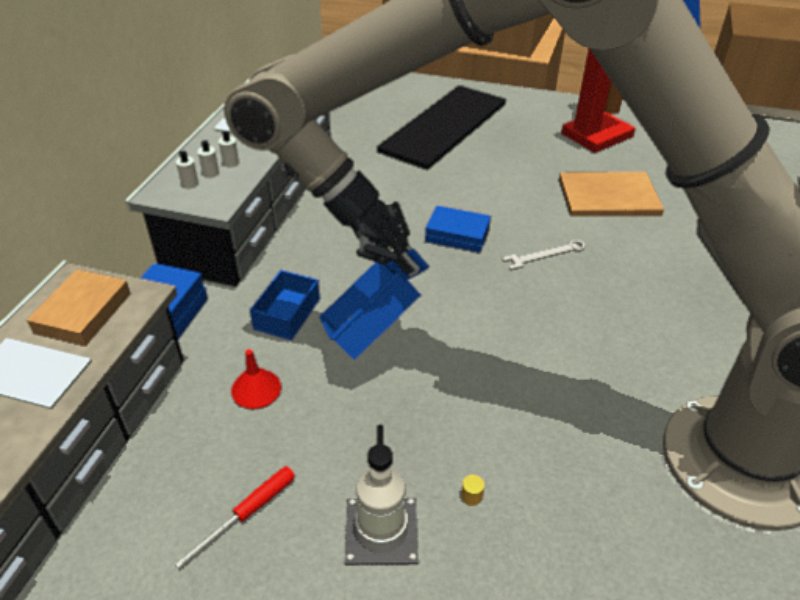

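```bash
cat > an.py <<'E'
from fit import *
np.set_printoptions(precision=1,suppress=True)
o=r.get_obs()
def TT(tilt,roll,yaw=-.069):
    Rt=R.from_euler('z',yaw).as_matrix()@R.from_euler('y',np.radians(tilt)).as_matrix()@R.from_euler('x',roll).as_matrix()
    T=np.eye(4);T[:3,:3]=Rt;T[:3,3]=np.array([.672,-.0656,.001])-Rt@[.106,0,0];return T
o1=np.int32(proj("side",[.6,-.06,.08]))-50
for nm,T in(("c4",TT(42.3,0)),("c5",TT(46,-.24)),("c6",TT(45.7,0))):
    P=lambda p:(proj("side",T[:3,:3]@np.array(p)+T[:3,3])-o1+.5)*6
    print(nm,"corner disc",P([.083,0,.017]),"-y disc",P([.0675,-.0156,.017]),"+y disc",P([.0675,.0156,.017]),"-y outer",P([.052,-.031,.017]),"mid",P([.052,0,.017]),"near rim",P([.099,0,.055]),P([0,.099,.055]))
W={}
for n in("top","side"):
    f=r.grab_frame(n);h=cv2.cvtColor(f,cv2.COLOR_BGR2HSV)
    y=((h[...,0]>8)&(h[...,0]<38)&(h[...,1]>110)).astype(np.uint8)
    k,l,st,ce=cv2.connectedComponentsWithStats(y)
    print(n,[(ce[i].round(1).tolist(),int(st[i,4]),np.round(atz(n,ce[i],.006)[:2],3).tolist()) for i in range(1,k) if st[i,4]>=4 and .25<atz(n,ce[i],0)[0]<1 and abs(atz(n,ce[i],0)[1])<.5])
E
python3 an.py
```

```text
c4 corner disc [173.8 350.8] -y disc [209.2 318.7] +y disc [182.  363.4] -y outer [244.5 287. ] mid [218.1 330.8] near rim [ 97.5 303.5] [147.2 385.2]
c5 corner disc [167.3 355.9] -y disc [195.4 317.4] +y disc [180.  371.9] -y outer [223.5 279.1] mid [208.6 332.8] near rim [ 82.4 326.1] [162.7 434.1]
c6 corner disc [170.4 349.5] -y disc [204.5 316. ] +y disc [177.2 360.6] -y outer [238.5 282.9] mid [211.9 326.6] near rim [ 92.6 305.2] [132.  377.2]
top []
side [([302.0, 313.1], 230, [0.38, 0.176])]
```

Geometry check: at this steeper tilt the corner collars are predicted just below the near rim's edge, so seeing none is consistent; in c5 the four visible collars match the nested-corner positions. I ease back to about 41° to see them again.

```bash
python3 -m creep '{"linear":[[-0.32,0,0.35],[-0.32,0,0.35],[-0.32,0,0.35],[-0.32,0,0.35],[-0.32,0,0.35],[0,0,0],[0,0,0],[0,0,0],[0,0,0],[0,0,0],[0,0,0],[0,0,0],[0,0,0],[0,0,0],[0,0,0]],"rot":[[0,0.015,0],[0,0.015,0],[0,0.015,0],[0,0.015,0],[0,0.015,0],[0,0,0],[0,0,0],[0,0,0],[0,0,0],[0,0,0],[0,0,0],[0,0,0],[0,0,0],[0,0,0],[0,0,0]]}'
sed 's/c4.png/c7.png/' chk.py | python3 -; python3 pv.py
```

```text
clock: 19.37
tcp_pos: [0.6332, -0.0628, 0.3234]
orientation: [-2.924, 0.101, 1.076]
contact_force: [0.7, 0.2, -4.2]
grip_width: 0.0086
slip deg 1.0 tilt 41.39482757623537 corner [ 0.6731 -0.0656  0.0017]
blob [222.5185 206.5185] 27 tote frame [ 0.0722 -0.0049  0.017 ]
pivot [ 0.6779 -0.0659  0.0058] tilt 40.4 F [-1.1 -0.3 -4.1] M [-0.06 -1.01 -0.03] w 0.008708060135160255 q [ 0.04  0.69 -0.04  1.48 -0.02  1.68 -1.64] 19.4667
```

View pics/c7.png

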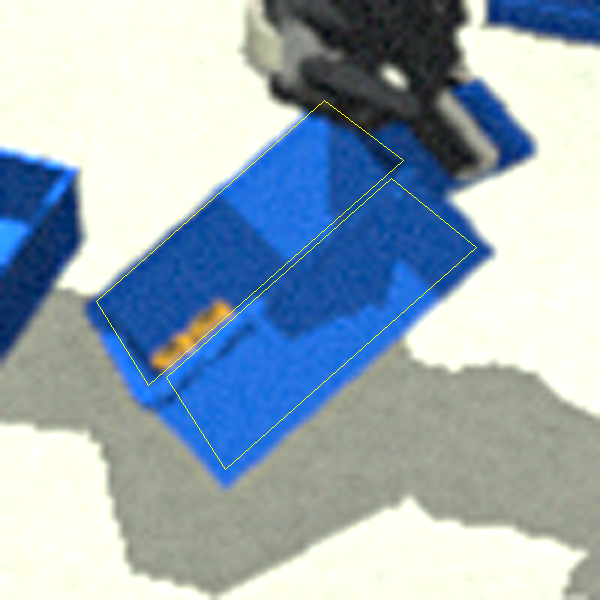

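The collars now show as a tight strip in the corner ((155–235, 300–370) in the crop), with the tote held at about 41°. Handing in.

```bash
python3 -c "
from h import *
r.hand_in(); print(r.get_obs()['clock'])"
```

```text
the job is handed in; nothing more can be done
the job is handed in; nothing more can be done
```

The spray cap was pressed and released, and I handed the job in with the tote held by its handle, tilted and still. The one thing I could not confirm directly is the fifth collar.

- **Spray cap:** I pressed it with the shut fingers until it bottomed. Travel stopped with the tool at z = 0.347 m and the upward force reached 37 N. After release, the cap showed back at its raised position in the side camera.
- **Tote:** I gripped the fin at 90 N and raised the handle side about the far corner. I then tipped the tote briefly to about 48° with a sideways roll, partly to check the collars and partly to free any straggler, and set it back level. The final hold is 40.4° by the tool and about 41.4° by the image fit, with the far corner 2 to 6 mm above the bench.
- **Collars:** In the rolled view, four collars matched the positions expected when nested in the corner. The fifth was hidden behind the near wall, and the arm blocks the top camera. In the last picture the visible ones form a tight strip in the corner. No collar showed on the bench.
- **At about 45°:** no collars were visible, which my projection attributed to the near rim hiding them. Easing back to about 41° brought them into view again.
- **Other things:** by eye, the bystanders look unmoved in the side picture taken shortly before the end. I did not measure them again.

The arm's clock was about 19.5 s at hand-in, within the 54 s limit.

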